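# Clamp a test tile in the hold-down jig with its push rod

## Task

The test tile in the small hold-down jig is to be held still for marking: take the push rod out of its wooden block by its wooden head, pass its free end down through the jig's upper bushing and then the lower one, and push the sprung foot down to its stop on the tile. Finish while still gripping the rod by its head, with the rod upright through both bushings and the foot kept fully down; do not let go. Leave the pinch pot, the rib and the stamp where they are.

Things in the scene. Friction and masses are not known exactly. Their poses are not given: they have to be found in the camera images.
- push_rod: Loose push rod, 165 mm long, about 0.12 kg: a round steel shaft of 12 mm diameter whose lower end is bevelled to 7 mm over the last 4 mm, with a round wooden head of 20 mm diameter and 30 mm height (135 to 165 mm above the lower end). Origin at the centre of the lower end; z runs up the rod to the head. At the start it stands upright in the hole of rod_block, its lower end 15 mm above the table.
- rod_tip (a point): Centre of the lower, free end of the push rod (same point and axes as push_rod)
- rod_head (a point): Centre of the wooden head of the push rod, where to grip it, 150 mm above the lower end
- rod_top (a point): Centre of the top face of the push rod's head, 165 mm above the lower end
- rod_block: Fixed plain wooden block 76 x 76 mm, 45 mm high, with one upright hole of 13.5 mm diameter, 30 mm deep, in the middle of its top; the push rod stands in it. Origin at the centre of its underside. Block and jig may stand on either side, left or right.
- jig: Fixed hold-down jig: wooden base 108 x 92 x 12 mm, a grey upright column 120 mm high whose near face is 44 mm from the bushing axis on the jig's +x side, and two brass bushings one above the other on arms from the column. A test tile lies on the base below them. Origin on the vertical bushing axis at table height; z up, x towards the column. Nothing of it is higher than 120 mm, so the gripper can come down over it from above.
- upper_mouth (a point): Centre of the top rim of the upper bushing, 120 mm above the table; its bore is 15 mm wide, flared to 24 mm at the rim over the top 7 mm; the bushing is 20 mm high (underside 100 mm above the table). z up.
- lower_mouth (a point): Centre of the top rim of the lower bushing, 72 mm above the table, directly under the upper one and of the same shape (underside 52 mm above the table). z up.
- foot_top (a point): Centre of the top face of the sprung steel foot, a disc of 28 mm diameter on the bushing axis under the lower bushing; 41 mm above the table at rest, 29 mm when fully down on the tile
- press_foot (a joint): How far the sprung foot is pressed down, m: 0 at rest (up), 0.012 at its stop on the tile. The spring returns it; pressing takes about 2.3 N at first and 6.5 N at the stop.
- pinch_pot: Bystander: small grey clay pinch pot, 75 x 68 x 44 mm, origin at the centre of its underside; leave alone
- rib: Bystander: flat wooden kidney-shaped rib, 62 x 100 x 8 mm, origin at the centre of its underside; leave alone
- stamp: Bystander: wooden stamp with a knob, 34 x 34 x 58 mm, origin at the centre of its underside; leave alone
Mind the look-alikes: they are no part of the job. What is shaped like the push_rod but turquoise is not meant. There is more than one size of the jig; the one meant has the size given above.

How it is judged:
By the outcome, as a careful person would: the job done as asked, in the order asked, and still so for the second after the job is handed in, while the arm keeps its last pose, push and grip.
It also fails if it takes over 48 s, if anything falls off the work surface, if the arm or the gripper's body presses on something with over 40 N, if the wrist force passes 120 N, or if a joint passes its speed limit or range.

## Robot

A 7-joint arm with a two-finger parallel gripper is mounted at the origin on the work surface; the furniture and walls round the work are solid. World frame = base frame: x ahead of the robot, y to its left, z up, the work surface at z = 0. Lengths are in m, angles in rad, forces in N, time in s.
With the tool pointing down it reaches from about 0.4 to 0.85 m from the base axis. Payload 10.4 kg.
Tool frame: the origin (TCP) lies on the centre line of the jaws, within the pads' length; the fingertips stand r.tip_extent ahead of it and the grasp point (between the pads) lies 8 mm behind it (r.tip_extent is the distance from the TCP to the fingertips, in m); z points along the fingers, y is the direction in which the jaws open and shut (so a half turn about z gives the same grasp; the last joint's range is limited). The gripper opens to 87 mm and grips with 3 to 60 N. Pads are 19 mm wide; open, the fingers measure 117 mm over their backs; the gripper's body (75 mm by 190 mm) begins 51 mm behind the grasp point.
Start: joints at [-1.184, 0.332, -0.065, 1.46, 0.022, 1.35, -0.088], TCP at [0.249, 0.573, 0.234] pointing down, gripper open.
Joint ranges: [-2.6, 2.6], [-0.5, 2.12], [-1.47, 1.34], [0.16, 2.42], [-1.27, 4.41], [0.06, 2.06], [-2.6, 2.6]. Speed limits (rad/s): [2.22, 2.22, 2.79, 2.79, 3.14, 3.14, 3.14].

## Interface

Orientations are given as a unit quaternion [x, y, z, w].
In Python, from bench import r gives the robot as it stands.
- The arm moves only by the shell command python3 -m jog 'ROWS' [FORCE]. ROWS is JSON, a list of rows, each a list of 7 numbers: the shift along the tool's x, y, z in cm, then the turn, a rotation vector about the tool's x, y, z in rad, then the opening, from -1 (shut) to 1 (fully open). In form: [[tx, ty, tz, wx, wy, wz, jaw], ...]. A call has 1 to 20 rows; each row shifts and turns the commanded pose from where the row before left it, along the tool's axes as they then stand; what a row does not reach is not made up. A row lasts 1/8 s, in which the tool goes at most 62.5 mm and 10.7 degrees, less where a joint would pass 70% of its speed; a pose out of reach is approached as far as the arm can. A call with a gripper value outside its range is refused whole. The fingers move at their own pace and stop on an object; FORCE is the grip in N (left out, the last holds). Time passes only in rows, so rows that do not move let the fingers close. It gives the time, the measured TCP pose, the force and the opening at its end, in the units of the state.
- r.read_state(): the state, without advancing time (a new reading comes with each control period).
- r.camera(name): name is "scene" or "top" or "wrist"; returns a dict with "frame" (480x640x3 uint8, red, green, blue), "fx", "fy", "cx", "cy" (pixels), "camera_from_world" (4x4, takes a point from world to camera coordinates). Camera axes: x right, y down, z forward; pixel columns grow to the right and rows downward; lengths in m; the calibration is good to about 2 mm. A picture is of the moment at which its call begins. There is no depth.
- r.close_job(): hands the job in, once; it reports no verdict.
Trained networks look in a picture, given as the dict that the camera call returned (one of the last four; its "shot" number tells which), for a name from the list of things; names that differ only in an ending like _2 or _b are one class to them, and where a whole thing is asked for, a point or a joint stands for the part that bears it (a point fixed in the world has none). Each returns a list of dicts, best first, with "score" (0 to 1); they miss things now and then, are a little off and sometimes report something else, mostly with a low value. They report only what shows in the picture. A call takes as long as a camera call. They do not tell look-alikes from the thing itself.
- r.search_frame(picture, thing): "rect" ([left, top, right, bottom] in pixels, round what is visible of it).
The state is a dict: "time": time; "joint_positions": joint angles; "joint_vel": joint speeds; "joint_torque": joint torques, N m; "ee_pos": TCP position; "eef_rot": TCP orientation; "ft_force": force on the tool from outside, world axes, zero at the start; "torque": the same for the moment, N m; "width": finger opening in m.
Only numpy, scipy, OpenCV 4.12 (cv2) and the standard library are available. Lean on these libraries where they do the work, as an engineer would, in place of code of your own. Each camera call takes 0.05 s, during which the arm holds its last target.

## Working session

There is one attempt and no reset: what is moved stays moved. The work goes in short steps, Python scripts to look and compute and a shell command to move; the robot and the scene stay as the last step left them, time stands still between calls to the robot, and variables do not carry over. Pictures are saved under pics/ and viewed, and the job is handed in when it is done.

```bash
ls; mkdir -p pics; python3 - <<'E'
from bench import r
import cv2,json
s=r.read_state(); print(s['time'],s['ee_pos'],s['eef_rot'],s['width'],r.tip_extent)
for n in ['scene','top']:
    p=r.camera(n); cv2.imwrite(f'pics/{n}0.png',p['frame'][:,:,::-1])
    print(n,p['fx'],p['cx'],p['cy'],p['camera_from_world'])
    for t in ['push_rod','rod_head','jig','rod_block','upper_mouth']:
        try: print(t,[(d['rect'],round(d['score'],2)) for d in r.search_frame(p,t)])
        except Exception as e: print(t,e)
E
```

```text
pics
0.0 [0.24886362 0.57292362 0.23278016] [ 2.03454753e-01  9.79084118e-01 -6.65253690e-04 -1.02335385e-04] 0.08690034686792955 0.011
scene 478.0900623208752 310.70405254410804 236.0043878574965 [[ 0.86658571 -0.49890784  0.01096253 -0.34170059]
 [-0.18556305 -0.3425536  -0.92099044  0.19617427]
 [ 0.4632446   0.79608291 -0.38943091  1.03818137]
 [ 0.          0.          0.          1.        ]]
push_rod [([398.1, 252.2, 411.2, 317.7], 0.95), ([356.3, 232.0, 367.8, 291.6], 0.78)]
rod_head [([398.1, 253.1, 414.0, 320.6], 0.83), ([353.0, 234.0, 362.9, 290.1], 0.79)]
jig [([278.2, 212.5, 323.8, 272.7], 0.81), ([199.4, 206.5, 232.6, 241.6], 0.8)]
rod_block [([334.1, 277.1, 379.9, 317.7], 0.67)]
upper_mouth [([198.0, 207.2, 231.1, 245.5], 0.75), ([278.8, 217.9, 324.4, 270.9], 0.19)]
top 485.47738731675867 321.64454365893897 242.40373828234888 [[ 0.02433696 -0.99956782  0.01648875 -0.02163773]
 [-0.99623093 -0.02562272 -0.08286985  0.37705097]
 [ 0.08325652 -0.0144098  -0.99642396  1.522366  ]
 [ 0.          0.          0.          1.        ]]
push_rod [([393.0, 202.0, 406.8, 216.7], 0.56), ([362.4, 214.2, 370.9, 222.3], 0.38)]
rod_head [([361.4, 214.8, 370.3, 225.5], 0.62), ([394.8, 205.3, 409.7, 215.9], 0.44)]
jig [([257.8, 200.2, 295.3, 239.6], 0.74)]
rod_block [([345.9, 208.4, 377.2, 242.4], 0.75)]
upper_mouth [([257.1, 200.8, 291.9, 243.3], 0.71), ([174.7, 249.7, 201.3, 287.1], 0.63)]
```

View pics/scene0.png

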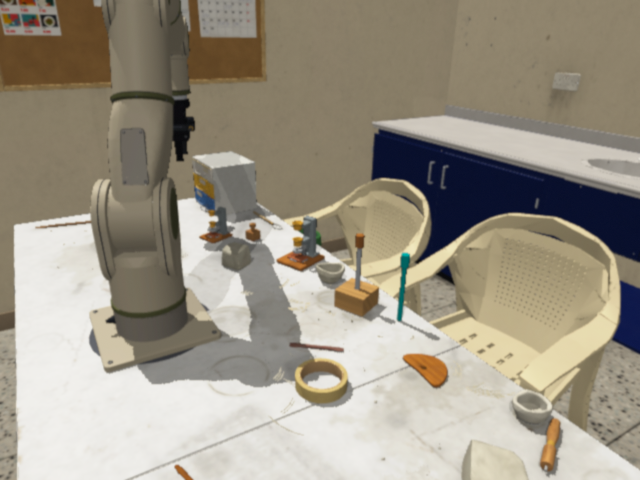

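View pics/top0.png

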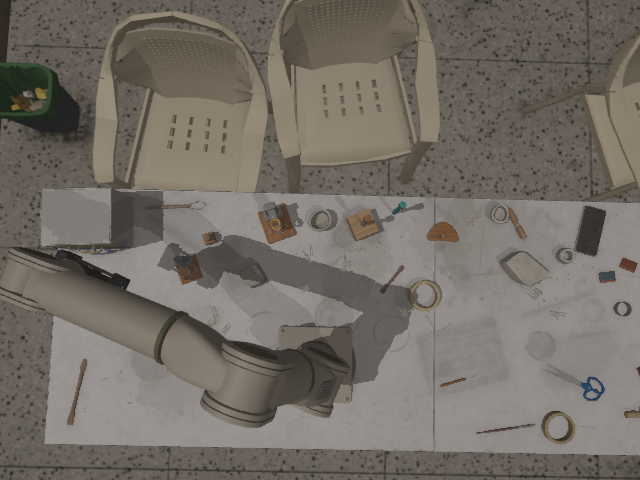

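```bash
python3 - <<'E'
import cv2
a=cv2.imread('pics/scene0.png')[190:330,180:440]; cv2.imwrite('pics/sc1.png',cv2.resize(a,None,fx=3,fy=3,interpolation=2))
a=cv2.imread('pics/top0.png')[170:300,160:420]; cv2.imwrite('pics/tc1.png',cv2.resize(a,None,fx=3,fy=3,interpolation=2))
E
```

```text
(no output)
```

View pics/sc1.png

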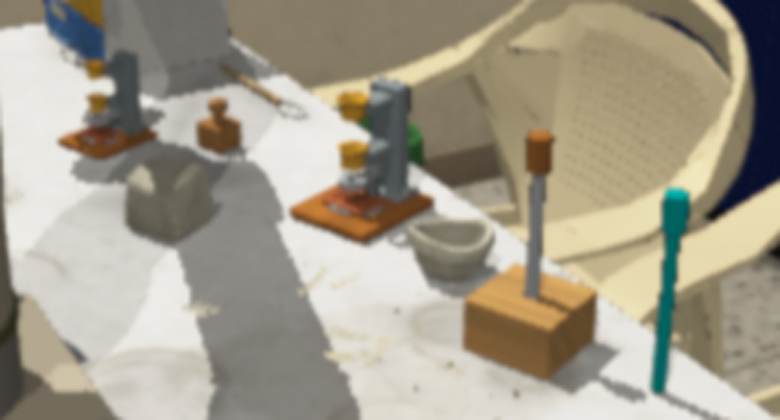

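View pics/tc1.png

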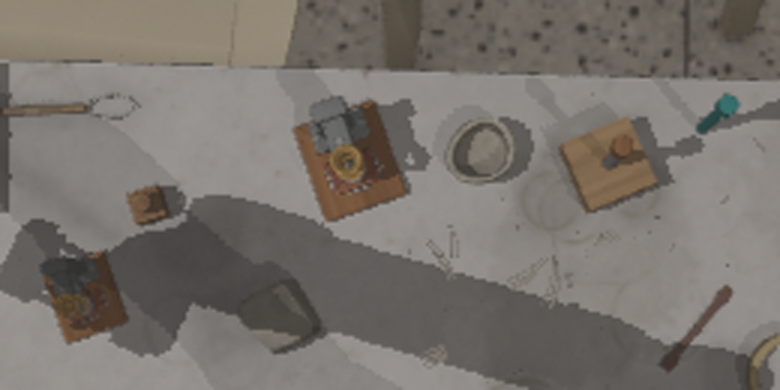

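```bash
cat > h.py <<'E'
import numpy as np
def ray(p,u,v,z):
    T=np.array(p['camera_from_world']);R=T[:3,:3];t=T[:3,3]
    c=-R.T@t; d=R.T@np.array([(u-p['cx'])/p['fx'],(v-p['cy'])/p['fy'],1])
    return c+d*(z-c[2])/d[2]
def proj(p,X):
    T=np.array(p['camera_from_world']);q=T[:3,:3]@np.array(X)+T[:3,3]
    return [p['fx']*q[0]/q[2]+p['cx'],p['fy']*q[1]/q[2]+p['cy']]
E
python3 - <<'E'
from bench import r
from h import *
np.set_printoptions(precision=4,suppress=True)
S=r.camera('scene');T=r.camera('top')
t=lambda x,y:(160+x/3-.33,170+y/3-.33)
s=lambda x,y:(180+x/3-.33,190+y/3-.33)
print('rodtop',ray(T,*t(623,146),.18),ray(S,*s(540,134),.18))
print('mouth',ray(T,*t(348,161),.12),ray(S,*s(353,98),.12))
print('base top corners',[ray(T,*t(*c),.012) for c in [(295,128),(370,101),(408,195),(335,220)]])
print('small',[ray(T,*t(*c),.012) for c in [(40,262),(100,250),(127,325),(68,342)]])
print('block',[ray(T,*t(*c),.045) for c in [(560,148),(632,117),(658,182),(590,212)]])
print('pot',ray(T,*t(480,150),.044),'teal',ray(T,*t(728,105),.165))
q=r.read_state()['joint_positions'];print(q)
E
```

```text
rodtop [ 0.4358 -0.1381  0.18  ] [ 0.4381 -0.1378  0.18  ]
mouth [0.4219 0.1267 0.12  ] [0.4247 0.1276 0.12  ]
base top corners [array([0.4687, 0.1928, 0.012 ]), array([0.4998, 0.1142, 0.012 ]), array([0.4003, 0.0709, 0.012 ]), array([0.3718, 0.1472, 0.012 ])]
small [array([0.3196, 0.4551, 0.012 ]), array([0.3338, 0.3929, 0.012 ]), array([0.2558, 0.3611, 0.012 ]), array([0.2366, 0.4218, 0.012 ])]
block [array([ 0.4503, -0.0871,  0.045 ]), array([ 0.4849, -0.1616,  0.045 ]), array([ 0.4174, -0.1898,  0.045 ]), array([ 0.3843, -0.1196,  0.045 ])]
pot [ 0.4462 -0.0039  0.044 ] teal [ 0.4803 -0.2403  0.165 ]
[-1.1836  0.3322 -0.0647  1.4601  0.0216  1.3499 -0.0885]
```

```bash
python3 -m jog '[[0,0,-1,0,0,0.17,1],[0,0,-1,0,0,0.17,1],[0,0,-1,0,0,0.17,1],[0,0,-1,0,0,0.17,1],[0,0,0,0,0,0.17,1],[0,0,0,0,0,0,1]]'
cat > tgt.py <<'E'
import sys; from bench import r; from h import *
from scipy.spatial.transform import Rotation as Ro
np.set_printoptions(precision=4,suppress=True)
s=r.read_state();M=Ro.from_quat(s['eef_rot']).as_matrix()
print('t',s['time'],'pos',s['ee_pos'],'q',np.array(s['joint_positions']),'w',s['width'],'F',np.array(s['ft_force']),'Y az',np.degrees(np.arctan2(M[1,1],M[0,1])),'toolz',M[:,2])
a=[float(x) for x in sys.argv[1:]]
for i in range(0,len(a),3): print('tool cm',100*M.T@(np.array(a[i:i+3])-s['ee_pos']))
E
python3 tgt.py .44 .3 .27 .437 -.138 .27
```

```text
time: 1.45
ee_pos: [0.2489, 0.5733, 0.2736]
eef_rot: [0.589, 0.808, 0.0, 0.0]
ft_force: [-0.1, 0.8, -0.4]
width: 0.087
t 1.45 pos [0.2489 0.5733 0.2736] q [-1.2718  0.3126  0.0484  1.4038 -0.0149  1.4254 -0.9115] w 0.08696166033423824 F [-0.0634  0.779  -0.3501] Y az 17.885288226150934 toolz [ 0.0002  0.0001 -1.    ]
tool cm [-31.8767   9.7899   0.3629]
tool cm [-73.4679  -3.9472   0.3585]
```

```bash
python3 -m jog '[[-4,1.2,0,0,0,0,1],[-4,1.2,0,0,0,0,1],[-4,1.2,0,0,0,0,1],[-4,1.2,0,0,0,0,1],[-4,1.2,0,0,0,0,1],[-4,1.2,0,0,0,0,1],[-4,1.2,0,0,0,0,1],[-4,1.3,0,0,0,0,1],[-3.8,-1.2,0,0,0,0,1],[-3.8,-1.2,0,0,0,0,1]]'
python3 tgt.py  .437 -.128 .27
```

```text
time: 2.7
ee_pos: [0.4398, 0.2171, 0.2734]
eef_rot: [0.587, 0.809, -0.0, 0.0]
ft_force: [1.1, -0.0, 0.2]
width: 0.087
t 2.7 pos [0.4398 0.2171 0.2734] q [-0.8535  0.0018  0.3039  1.7591 -0.0003  1.3809 -0.2341] w 0.08703227496624168 F [ 1.0561 -0.0135  0.2052] Y az 18.071622006637384 toolz [-0.0001 -0.0003 -1.    ]
tool cm [-32.7255 -10.9696   0.3454]
```

```bash
python3 - <<'E'
from bench import r
from h import *
import cv2
p=r.camera('wrist'); cv2.imwrite('pics/w1.png',p['frame'][:,:,::-1]); print(p['camera_from_world'],p['fx'])
print(proj(p,[.423,.127,.12]))
E
```

```text
[[ 9.50775679e-01  3.09879499e-01  5.51312311e-04 -4.86063123e-01]
 [ 2.95998440e-01 -9.08709315e-01  2.94333662e-01  1.99023856e-02]
 [ 9.17089502e-02 -2.79682099e-01 -9.55702564e-01  4.49853927e-01]
 [ 0.00000000e+00  0.00000000e+00  0.00000000e+00  1.00000000e+00]] 412.27058459476484
[np.float64(268.18584306202393), np.float64(316.51192980122136)]
```

View pics/w1.png

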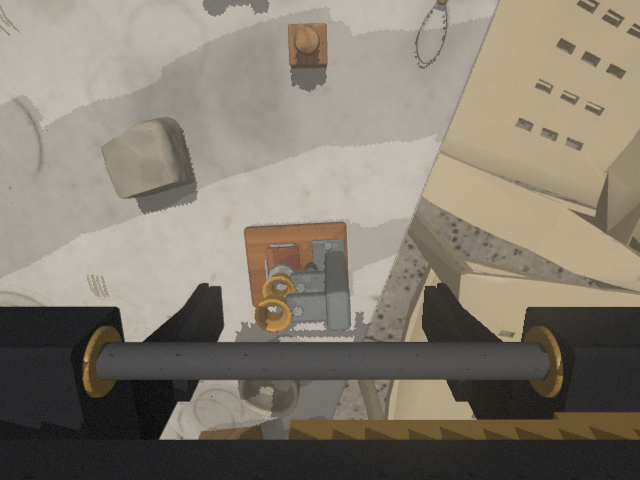

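```bash
python3 - <<'E'
import cv2
a=cv2.imread('pics/w1.png')[215:345,230:360]; cv2.imwrite('pics/w1c.png',cv2.resize(a,None,fx=5,fy=5,interpolation=2))
E
python3 -m jog '[[-3.8,-1.2,0,0,0,0,1],[-3.8,-1.2,0,0,0,0,1],[-3.8,-1.2,0,0,0,0,1],[-3.8,-1.2,0,0,0,0,1],[-3.8,-1.3,0,0,0,0,1],[-3.8,-1.3,0,0,0,0,1],[0,0,0,0,0,0,1]]'
python3 tgt.py  .437 -.138 .27
python3 - <<'E'
from bench import r
from h import *
import cv2
p=r.camera('wrist'); cv2.imwrite('pics/w2.png',p['frame'][:,:,::-1])
print(proj(p,[.437,-.138,.18]))
E
```

```text
time: 3.62
ee_pos: [0.4389, -0.0238, 0.2738]
eef_rot: [0.589, 0.808, 0.0, 0.0]
ft_force: [0.5, 0.4, -0.7]
width: 0.0873
t 3.625 pos [ 0.4389 -0.0238  0.2738] q [-0.6457 -0.157   0.5422  1.8799  0.0818  1.3963  0.1869] w 0.08727669864201573 F [ 0.5406  0.4286 -0.6683] Y az 17.764928198516408 toolz [ 0.0007  0.0003 -1.    ]
tool cm [-10.8165  -3.6655   0.3755]
[np.float64(269.30036643518145), np.float64(392.5148232927702)]
```

View pics/w1c.png

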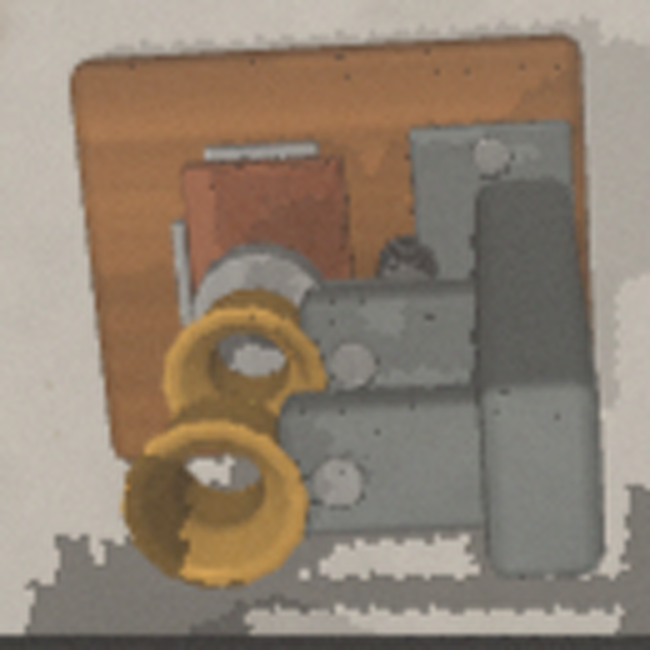

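View pics/w2.png

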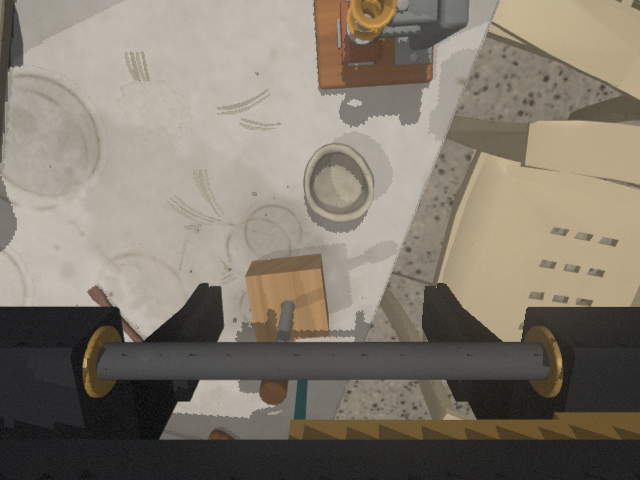

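```bash
python3 - <<'E'
import cv2
a=cv2.imread('pics/w2.png')[280:420,220:350]; cv2.imwrite('pics/w2c.png',cv2.resize(a,None,fx=4,fy=4,interpolation=2))
from h import *
T=np.array([[ 9.50775679e-01 , 3.09879499e-01 , 5.51312311e-04 ,-4.86063123e-01], [ 2.95998440e-01, -9.08709315e-01 , 2.94333662e-01 , 1.99023856e-02], [ 9.17089502e-02 ,-2.79682099e-01, -9.55702564e-01 , 4.49853927e-01], [0,0,0,1]])
from bench import r
p=r.camera('wrist')
print(ray(dict(p,camera_from_world=T),272.7,315,.12),'pot',ray(p,339,185,.044))
print('rod',ray(p,273,393,.18), 'hole',ray(p,286,335,.045))
E
```

```text
[0.42614267 0.12947323 0.12      ] pot [ 0.4498792  -0.00250243  0.044     ]
rod [ 0.43984035 -0.13546424  0.18      ] hole [ 0.44725464 -0.16803228  0.045     ]
```

View pics/w2c.png

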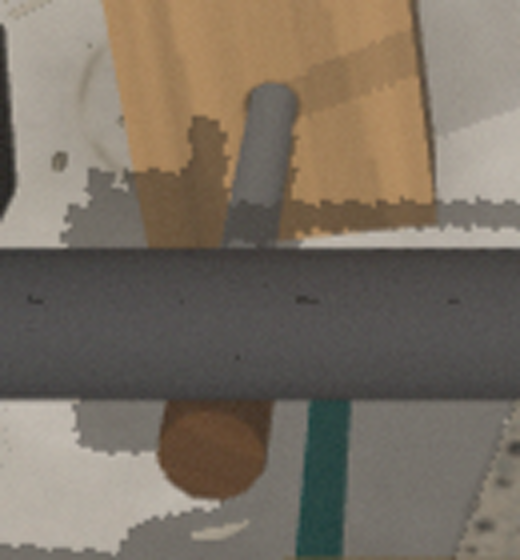

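```bash
python3 tgt.py  .4385 -.1365 .27 .4385 -.1365 .157; python3 -m jog '[[-3.7,-1.2,0,0,0,0,1],[-3.5,-1.1,0,0,0,0,1],[-3.5,-1.1,0.4,0,0,0,1],[0,0,0,0,0,0,1],[0,0,0,0,0,0,1]]'
python3 tgt.py  .4385 -.1365 .157
python3 - <<'E'
from bench import r
from h import *
import cv2
p=r.camera('wrist'); cv2.imwrite('pics/w3.png',p['frame'][:,:,::-1])
print(proj(p,[.437,-.138,.18]))
E
```

```text
t 3.725 pos [ 0.439  -0.0207  0.2736] q [-0.648  -0.1559  0.5382  1.8798  0.0805  1.3962  0.1842] w 0.08657372003724971 F [0.0768 1.4163 1.3081] Y az 17.953570207886617 toolz [ 0.0002  0.0004 -1.    ]
tool cm [-11.003   -3.6187   0.3549]
tool cm [-11.007   -3.6224  11.6549]
time: 4.35
ee_pos: [0.4397, -0.1318, 0.2694]
eef_rot: [0.588, 0.809, -0.0, -0.0]
ft_force: [0.0, 0.1, -0.5]
width: 0.087
t 4.35 pos [ 0.4397 -0.1318  0.2694] q [-0.557  -0.1207  0.703   1.8512  0.0792  1.3835  0.4415] w 0.0870295869237858 F [ 0.0498  0.0915 -0.4554] Y az 17.98305260158718 toolz [-0.0003  0.0002 -1.    ]
tool cm [-0.4115 -0.2582 11.2431]
[np.float64(314.20200681624146), np.float64(256.2824935674895)]
```

View pics/w3.png

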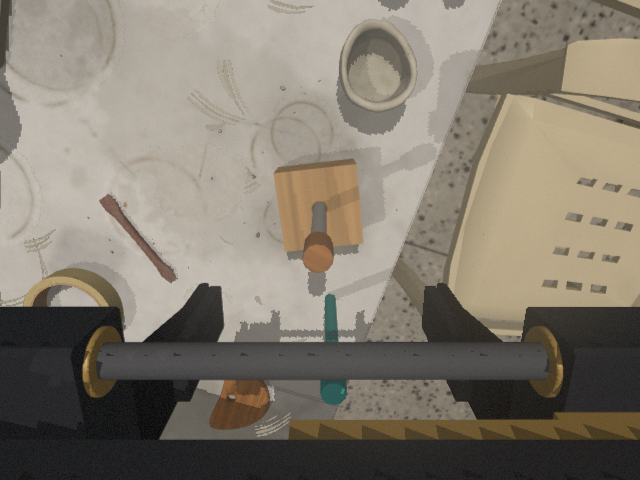

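```bash
python3 - <<'E'
import cv2
a=cv2.imread('pics/w3.png')[190:290,265:375]; cv2.imwrite('pics/w3c.png',cv2.resize(a,None,fx=6,fy=6,interpolation=2))
from h import *
from bench import r
for i in range(3):
  p=r.camera('wrist'); print(r.read_state()['ee_pos'],ray(p,318.5,257,.18), ray(p,319,205,.045),p['cx'],p['camera_from_world'][:3,3])
E
```

```text
[ 0.43969528 -0.13177442  0.2694775 ] [ 0.43970341 -0.13751844  0.18      ] [ 0.43824505 -0.1351608   0.045     ] 322.3493812955746 [-0.3782408  -0.29543669  0.34884209]
[ 0.43965008 -0.13204016  0.26951782] [ 0.43968891 -0.13763978  0.18      ] [ 0.43824126 -0.13528094  0.045     ] 322.3493812955746 [-0.3782358  -0.29549362  0.3488126 ]
[ 0.43960889 -0.13227456  0.26952444] [ 0.43965136 -0.13786655  0.18      ] [ 0.43821388 -0.13550478  0.045     ] 322.3493812955746 [-0.37824179 -0.29554946  0.34878475]
```

View pics/w3c.png

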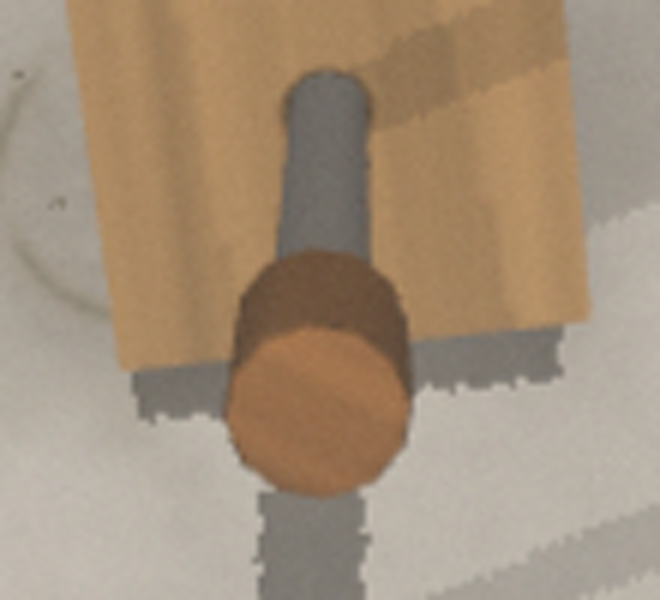

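```bash
python3 -m jog '[[0,0,2,0,0,0,1],[0,0,2,0,0,0,1],[0,0,1,0,0,0,1],[0,0,0,0,0,0,1],[0,0,0,0,0,0,1]]'
python3 tgt.py  .439 -.1375 .157
```

```text
time: 5.18
ee_pos: [0.4397, -0.1333, 0.2202]
eef_rot: [0.589, 0.808, 0.0, 0.0]
ft_force: [0.5, 0.1, 0.8]
width: 0.0865
t 5.175 pos [ 0.4397 -0.1333  0.2202] q [-0.5521 -0.0813  0.7249  1.9283  0.0561  1.2739  0.466 ] w 0.08652213714644173 F [0.4968 0.0738 0.8485] Y az 17.832219268349405 toolz [ 0.0008  0.     -1.    ]
tool cm [-0.3731 -0.2042  6.3178]
```

```bash
python3 -m jog '[[-0.37,-0.15,1.5,0,0,0,1],[0,0,1.5,0,0,0,1],[0,0,1.5,0,0,0,1],[0,0,1.2,0,0,0,1],[0,0,0.6,0,0,0,1],[0,0,0,0,0,0,1],[0,0,0,0,0,0,1]]'
python3 tgt.py  .439 -.1375 .157
python3 - <<'E'
from bench import r
from h import *
import cv2
p=r.camera('wrist'); cv2.imwrite('pics/w4.png',p['frame'][:,:,::-1])
E
```

```text
time: 6.05
ee_pos: [0.4394, -0.1374, 0.1569]
eef_rot: [0.589, 0.808, 0.0, 0.0]
ft_force: [-0.5, 0.8, 0.1]
width: 0.0869
t 6.05 pos [ 0.4394 -0.1374  0.1569] q [-0.5392  0.0009  0.7563  2.0109 -0.001   1.1294  0.5286] w 0.08688214121350288 F [-0.4691  0.7853  0.1361] Y az 17.81864670334487 toolz [ 0.0006  0.0001 -1.    ]
tool cm [-0.0008 -0.0397 -0.0121]
```

View pics/w4.png

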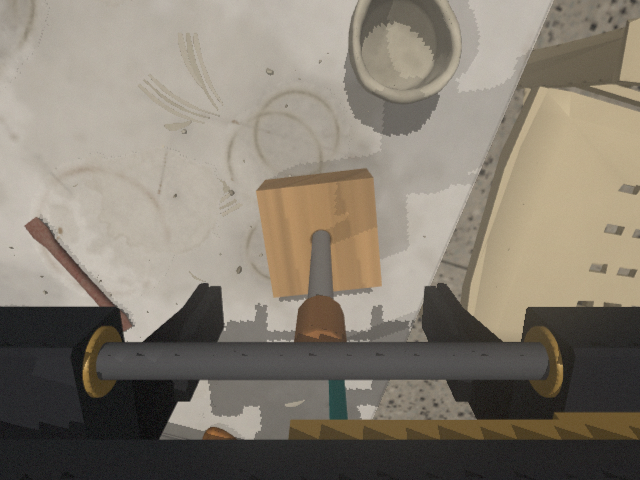

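Head (px 321, 320) sits centred between the jaws (midline about px 323). Close.

```bash
python3 -m jog '[[0,0,0,0,0,0,-1],[0,0,0,0,0,0,-1],[0,0,0,0,0,0,-1],[0,0,0,0,0,0,-1],[0,0,0,0,0,0,-1],[0,0,0,0,0,0,-1]]' 40
python3 tgt.py  .439 -.1375 .157
```

```text
time: 6.85
ee_pos: [0.4391, -0.1373, 0.1565]
eef_rot: [0.589, 0.808, 0.0, -0.0]
ft_force: [0.7, 0.4, -0.1]
width: 0.0355
t 6.85 pos [ 0.4391 -0.1373  0.1565] q [-0.5391  0.0012  0.7563  2.0115 -0.001   1.1292  0.5286] w 0.0354702848735468 F [ 0.6605  0.415  -0.0626] Y az 17.81855004700307 toolz [-0.      0.0001 -1.    ]
tool cm [-0.0143 -0.0135 -0.0487]
```

```bash
python3 -m jog '[[0,0,0,0,0,0,-1],[0,0,0,0,0,0,-1],[0,0,0,0,0,0,-1],[0,0,0,0,0,0,-1]]' 40
python3 tgt.py  .439 -.1375 .157
```

```text
time: 7.35
ee_pos: [0.4391, -0.1374, 0.1565]
eef_rot: [0.589, 0.808, 0.0, -0.0]
ft_force: [-0.5, -0.9, 1.0]
width: 0.0189
t 7.35 pos [ 0.4391 -0.1374  0.1565] q [-0.5391  0.0013  0.7564  2.0115 -0.001   1.1292  0.5287] w 0.018876663743008528 F [-0.517  -0.851   0.9982] Y az 17.817588186486166 toolz [-0.  0. -1.]
tool cm [-0.0109 -0.0109 -0.0501]
```

```bash
python3 -m jog '[[0,0,-0.5,0,0,0,-1],[0,0,-1,0,0,0,-1],[0,0,-1.5,0,0,0,-1],[0,0,-1.5,0,0,0,-1],[0,0,-1.5,0,0,0,-1],[0,0,-2,0,0,0,-1],[0,0,-2,0,0,0,-1],[0,0,-2,0,0,0,-1],[0,0,-1.5,0,0,0,-1],[0,0,-0.5,0,0,0,-1],[0,0,0,0,0,0,-1],[0,0,0,0,0,0,-1]]'
python3 tgt.py  .4255 .1275 .2965
python3 - <<'E'
from bench import r
from h import *
import cv2
p=r.camera('wrist'); cv2.imwrite('pics/w5.png',p['frame'][:,:,::-1])
p=r.camera('scene'); a=p['frame'][130:330,230:430,::-1];cv2.imwrite('pics/s5.png',cv2.resize(a,None,fx=3,fy=3,interpolation=2))
E
```

```text
time: 8.85
ee_pos: [0.4388, -0.1373, 0.2959]
eef_rot: [0.589, 0.808, -0.0, -0.0]
ft_force: [0.5, -0.5, -2.2]
width: 0.0189
t 8.85 pos [ 0.4388 -0.1373  0.2959] q [-0.5584 -0.1335  0.7055  1.8042  0.0873  1.4408  0.4423] w 0.018923704159103924 F [ 0.4746 -0.5373 -2.2286] Y az 17.820182573252207 toolz [-0.001  0.    -1.   ]
tool cm [25.6143  6.8361 -0.0587]
```

View pics/w5.png

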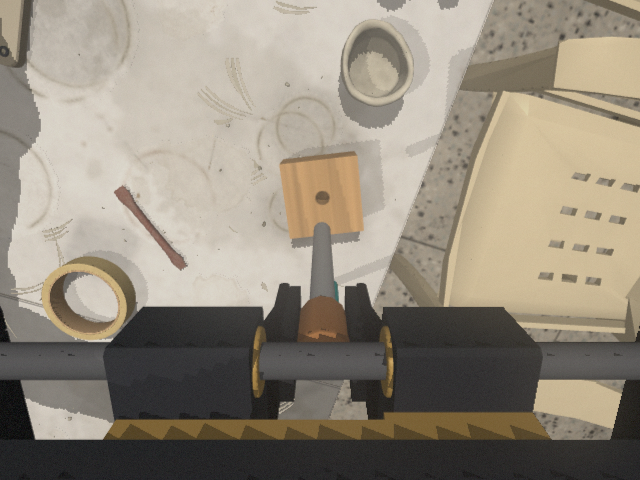

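View pics/s5.png

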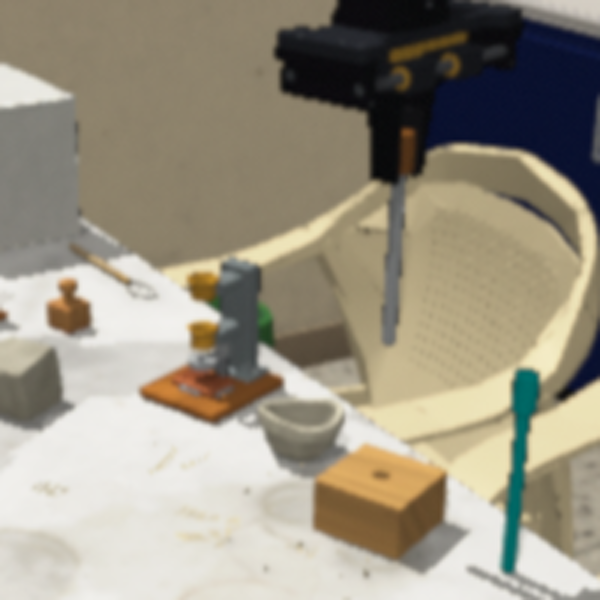

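```bash
python3 - <<'E'
from bench import r
from h import *
s=r.read_state();x,y,z=s['ee_pos']
for n in ['wrist','scene']:
    p=r.camera(n)
    print(n,[np.round(proj(p,[x,y,z+d]),1) for d in (.0235,-.0065,-.1415)])
    if n=='scene': print([np.round((np.array(proj(p,[x,y,z+d]))-[230,130])*3,1) for d in (.0235,-.0065,-.1415)])
print(proj(p,[.439,-.1375,.045]))
p=r.camera('wrist');print(p['cx'])
import cv2
a=p['frame'][185:350,265:375,::-1]; cv2.imwrite('pics/w5c.png',cv2.resize(a,None,fx=5,fy=5,interpolation=2)[:,:])
E
```

```text
wrist [array([320.9, 350.7]), array([321.2, 311.2]), array([321.7, 225.9])]
scene [array([363.2, 173.2]), array([362.4, 186.8]), array([359.2, 244.7])]
[array([399.5, 129.5]), array([397.2, 170.5]), array([387.6, 344.1])]
[np.float64(356.9549778786504), np.float64(287.63646806203)]
322.3493812955746
```

View pics/w5c.png

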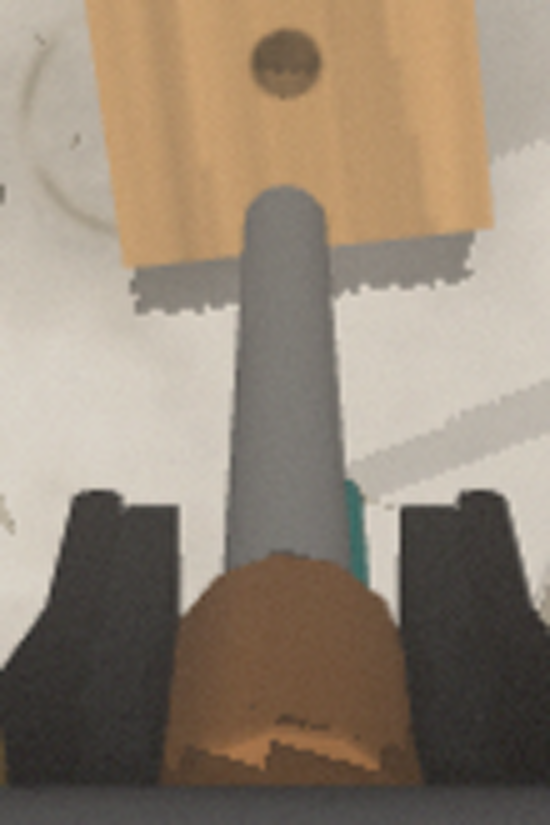

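```bash
python3 -m jog '[[1,0.27,0,0,0,0,-1],[2,0.54,0,0,0,0,-1],[3,0.8,0,0,0,0,-1],[3,0.8,0,0,0,0,-1],[3,0.8,0,0,0,0,-1],[3,0.8,0,0,0,0,-1],[3,0.8,0,0,0,0,-1],[3,0.8,0,0,0,0,-1],[2.5,0.67,0,0,0,0,-1],[1.5,0.4,0,0,0,0,-1],[0.6,0.16,0,0,0,0,-1],[0,0,0,0,0,0,-1],[0,0,0,0,0,0,-1],[0,0,0,0,0,0,-1],[0,0,0,0,0,0,-1]]'
python3 tgt.py  .4255 .1275 .2965
python3 - <<'E'
from bench import r
from h import *
import cv2
p=r.camera('wrist'); cv2.imwrite('pics/w6.png',p['frame'][:,:,::-1])
x,y,z=r.read_state()['ee_pos']
print(proj(p,[x,y,z-.1415]),proj(p,[x,y,.12]),proj(p,[x,y,.072]),proj(p,[.4255,.1275,.12]))
a=p['frame'][130:300,250:400,::-1]; cv2.imwrite('pics/w6c.png',cv2.resize(a,None,fx=4,fy=4,interpolation=2)[:,:])
T=r.camera('top');a=T['frame'][150:300,200:400,::-1]; cv2.imwrite('pics/t6c.png',cv2.resize(a,None,fx=4,fy=4,interpolation=2)[:,:])
p=r.camera('scene'); a=p['frame'][130:290,230:390,::-1];cv2.imwrite('pics/s6.png',cv2.resize(a,None,fx=4,fy=4,interpolation=2))
print((np.array(proj(p,[x,y,z-.1415]))-[230,130])*4,(np.array(proj(p,[x,y,.12]))-[230,130])*4)
E
```

```text
time: 10.98
ee_pos: [0.4259, 0.127, 0.2966]
eef_rot: [0.589, 0.808, 0.0, -0.0]
ft_force: [0.2, 0.7, -1.9]
width: 0.0191
t 10.975 pos [0.4259 0.127  0.2966] q [-0.7706 -0.1254  0.3469  1.8216  0.0427  1.438  -0.1215] w 0.019064720204636943 F [ 0.1823  0.6514 -1.8524] Y az 17.785866480634738 toolz [ 0.      0.0002 -1.    ]
tool cm [ 0.0619 -0.0239  0.0061]
[np.float64(321.5053690329798), np.float64(225.79059317390778)] [np.float64(321.552276405266), np.float64(214.31592913427585)] [np.float64(321.6031255828373), np.float64(201.8770053386452)] [np.float64(321.23924469234703), np.float64(213.665119753174)]
[271.41585007 320.29194719] [271.39007439 369.3084224 ]
```

View pics/w6c.png

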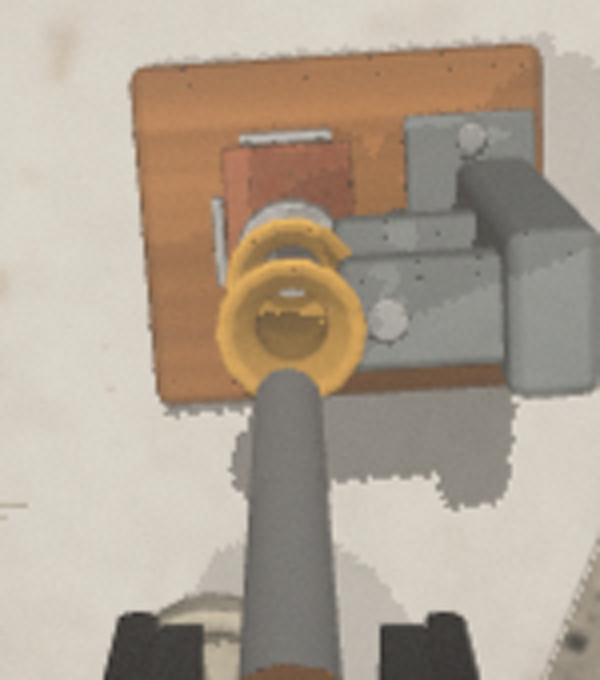

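View pics/s6.png

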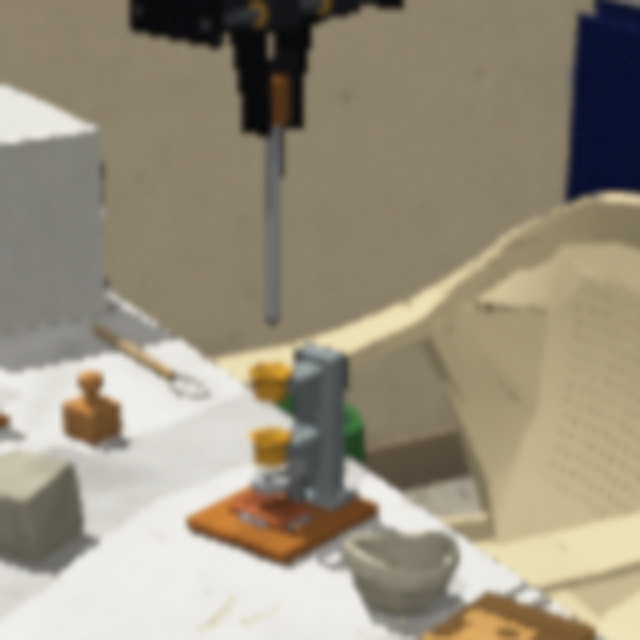

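```bash
python3 -m jog '[[0.12,0,1,0,0,0,-1],[0,0,1,0,0,0,-1],[0,0,0.8,0,0,0,-1],[0,0,0,0,0,0,-1],[0,0,0,0,0,0,-1],[0,0,0,0,0,0,-1]]'
python3 tgt.py  .4255 .1275 .2965
python3 - <<'E'
from bench import r
from h import *
import cv2
p=r.camera('wrist')
x,y,z=r.read_state()['ee_pos']
f=lambda X:(np.array(proj(p,X))-[260,170])*6
print(f([x,y,z-.1415]),f([x,y,.12]),f([x,y,.072]))
a=p['frame'][170:270,260:380,::-1]; cv2.imwrite('pics/w7c.png',cv2.resize(a,None,fx=6,fy=6,interpolation=2)[:,:])
p=r.camera('scene'); a=p['frame'][190:270,270:350,::-1];cv2.imwrite('pics/s7.png',cv2.resize(a,None,fx=7,fy=7,interpolation=2))
f=lambda X:(np.array(proj(p,X))-[270,190])*7
print(f([x,y,z-.1415]),f([x,y,.12]))
E
```

```text
time: 11.88
ee_pos: [0.4257, 0.1285, 0.2688]
eef_rot: [0.589, 0.808, 0.0, 0.0]
ft_force: [-1.0, 0.9, -1.2]
width: 0.0188
t 11.875 pos [0.4257 0.1285 0.2688] q [-0.7702 -0.1135  0.3484  1.8692  0.0393  1.3787 -0.1203] w 0.018750958349809194 F [-0.9756  0.9363 -1.2441] Y az 17.821545207179547 toolz [ 0.0005  0.0003 -1.    ]
tool cm [-0.092  -0.0446 -2.7652]
[368.2144947  335.36739065] [368.269896   319.76505231] [368.57918005 232.66322034]
[192.54629158 207.47671989] [192.54225812 225.21256738]
```

View pics/w7c.png

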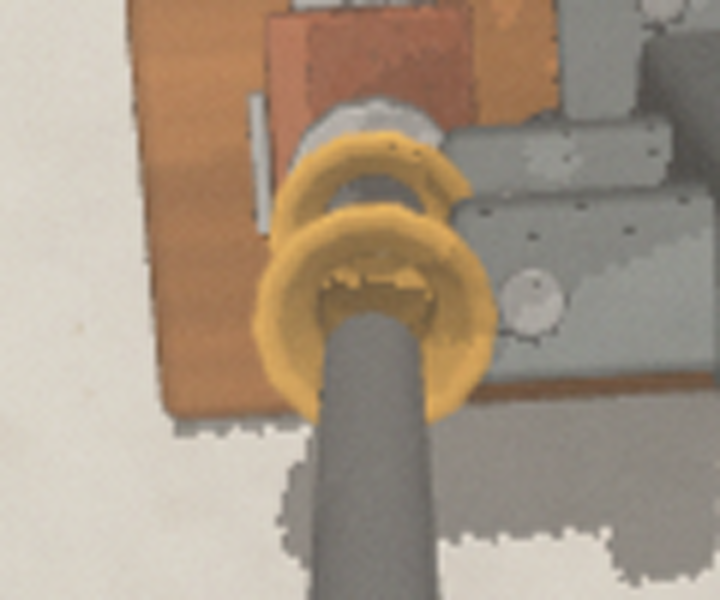

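View pics/s7.png

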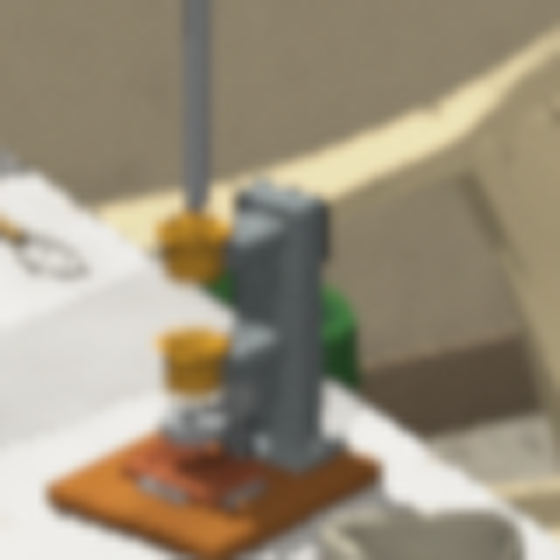

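```bash
python3 -m jog '[[0,0.03,0.5,0,0,0,-1],[0,0,0.6,0,0,0,-1],[0,0,0.6,0,0,0,-1],[0,0,0.6,0,0,0,-1],[0,0,0.6,0,0,0,-1],[0,0,0.6,0,0,0,-1],[0,0,0.6,0,0,0,-1],[0,0,0.4,0,0,0,-1],[0,0,0,0,0,0,-1],[0,0,0,0,0,0,-1]]'
python3 tgt.py  .4255 .1275 .2965
python3 - <<'E'
from bench import r
from h import *
import cv2
p=r.camera('wrist')
x,y,z=r.read_state()['ee_pos']
f=lambda X:(np.array(proj(p,X))-[260,170])*6
print(f([x,y,z-.1415]),f([x,y,.12]),f([x,y,.072]))
a=p['frame'][170:270,260:380,::-1]; cv2.imwrite('pics/w8c.png',cv2.resize(a,None,fx=6,fy=6,interpolation=2)[:,:])
p=r.camera('scene'); a=p['frame'][190:270,270:350,::-1];cv2.imwrite('pics/s8.png',cv2.resize(a,None,fx=7,fy=7,interpolation=2))
E
```

```text
time: 13.22
ee_pos: [0.4259, 0.1286, 0.2237]
eef_rot: [0.589, 0.808, 0.0, 0.0]
ft_force: [0.2, -0.1, -0.9]
width: 0.0191
t 13.225 pos [0.4259 0.1286 0.2237] q [-0.7672 -0.0847  0.355   1.9399  0.0306  1.281  -0.1111] w 0.019103020406463347 F [ 0.2084 -0.1288 -0.8677] Y az 17.819489942315332 toolz [ 0.0003  0.0002 -1.    ]
tool cm [-0.0933 -0.069  -7.2772]
[369.06057469 335.50767881] [368.74688658 428.88690372] [369.13356962 313.77842099]
```

View pics/w8c.png

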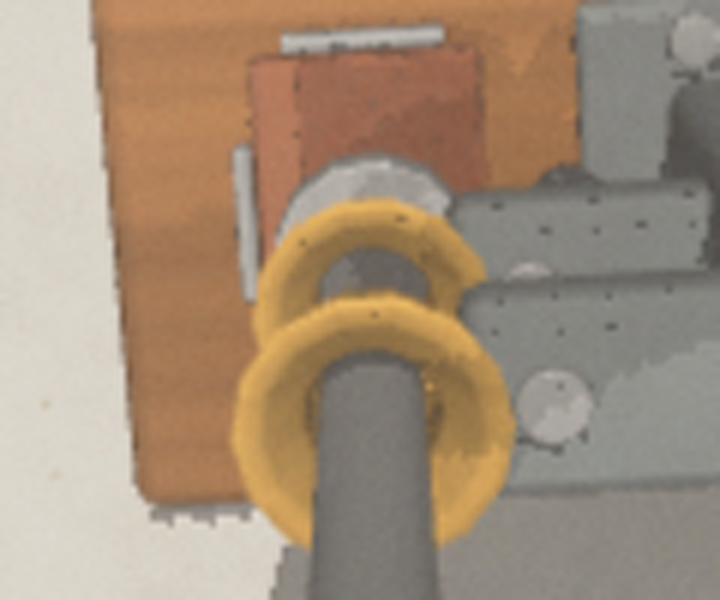

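View pics/s8.png

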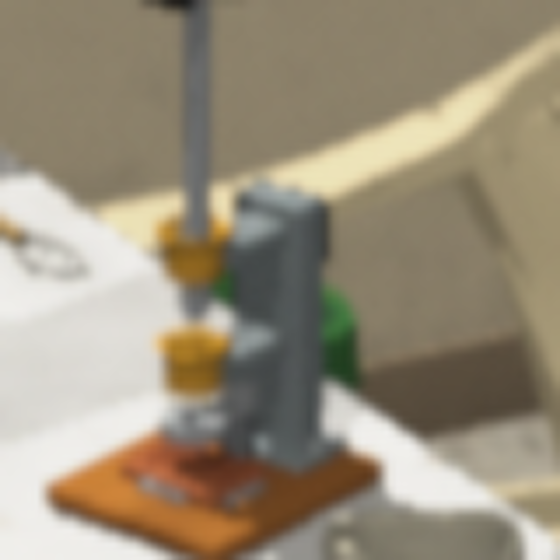

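The rod is through the upper bushing (tip visible below it) without any side force. On to the lower one.

```bash
python3 -m jog '[[0,0,0.5,0,0,0,-1],[0,0,0.5,0,0,0,-1],[0,0,0.5,0,0,0,-1],[0,0,0.5,0,0,0,-1],[0,0,0.5,0,0,0,-1],[0,0,0.5,0,0,0,-1],[0,0,0.4,0,0,0,-1],[0,0,0.2,0,0,0,-1],[0,0,0,0,0,0,-1],[0,0,0,0,0,0,-1]]'
python3 tgt.py
python3 - <<'E'
from bench import r
import cv2
p=r.camera('scene'); a=p['frame'][190:270,270:350,::-1];cv2.imwrite('pics/s9.png',cv2.resize(a,None,fx=7,fy=7,interpolation=2))
E
```

```text
time: 14.58
ee_pos: [0.4259, 0.1286, 0.1877]
eef_rot: [0.589, 0.808, 0.0, 0.0]
ft_force: [-0.2, 0.5, -1.7]
width: 0.0192
t 14.575 pos [0.4259 0.1286 0.1877] q [-0.7646 -0.0537  0.3608  1.991   0.0202  1.2006 -0.1007] w 0.01922830950939036 F [-0.2345  0.4577 -1.739 ] Y az 17.81776168820773 toolz [ 0.0002  0.0002 -1.    ]
```

View pics/s9.png

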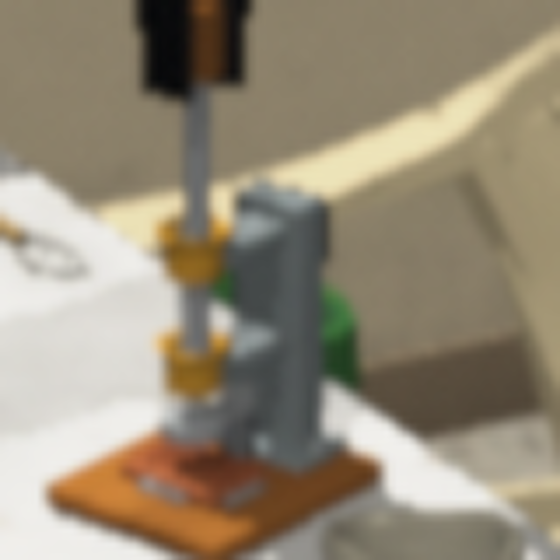

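```bash
python3 -m jog '[[0,0,0.3,0,0,0,-1],[0,0,0.3,0,0,0,-1],[0,0,0.3,0,0,0,-1],[0,0,0.2,0,0,0,-1],[0,0,0,0,0,0,-1],[0,0,0,0,0,0,-1]]' 55
python3 tgt.py
python3 -m jog '[[0,0,0.2,0,0,0,-1],[0,0,0.2,0,0,0,-1],[0,0,0.1,0,0,0,-1],[0,0,0,0,0,0,-1],[0,0,0,0,0,0,-1]]'
python3 tgt.py
```

```text
time: 15.38
ee_pos: [0.4259, 0.1286, 0.1767]
eef_rot: [0.589, 0.808, 0.0, 0.0]
ft_force: [-0.4, 0.4, 3.3]
width: 0.0182
t 15.375 pos [0.4259 0.1286 0.1767] q [-0.7638 -0.0426  0.3625  2.0055  0.0163  1.1757 -0.0969] w 0.018231660823074397 F [-0.3524  0.4124  3.2592] Y az 17.81919832918421 toolz [ 0.0002  0.0002 -1.    ]
time: 16.0
ee_pos: [0.4259, 0.1286, 0.1717]
eef_rot: [0.589, 0.808, 0.0, 0.0]
ft_force: [-0.5, 0.6, 4.6]
width: 0.0183
t 16.0 pos [0.4259 0.1286 0.1717] q [-0.7634 -0.0373  0.3633  2.012   0.0143  1.1642 -0.095 ] w 0.018329640533637056 F [-0.4556  0.6251  4.5612] Y az 17.818632011638673 toolz [ 0.0002  0.0002 -1.    ]
```

```bash
python3 -m jog '[[0,0,0.1,0,0,0,-1],[0,0,0,0,0,0,-1],[0,0,0,0,0,0,-1]]'
python3 -m jog '[[0,0,0.05,0,0,0,-1],[0,0,0,0,0,0,-1],[0,0,0,0,0,0,-1]]'
python3 -m jog '[[0,0,0.05,0,0,0,-1],[0,0,0,0,0,0,-1],[0,0,0,0,0,0,-1]]'
```

```text
time: 16.38
ee_pos: [0.4258, 0.1286, 0.1706]
eef_rot: [0.589, 0.808, 0.0, 0.0]
ft_force: [0.1, 0.3, 4.5]
width: 0.0183
time: 16.75
ee_pos: [0.426, 0.1286, 0.1703]
eef_rot: [0.589, 0.808, 0.0, 0.0]
ft_force: [0.2, -0.3, 6.7]
width: 0.0185
time: 17.12
ee_pos: [0.4262, 0.1287, 0.1702]
eef_rot: [0.589, 0.808, 0.001, 0.0]
ft_force: [-0.7, 0.1, 10.9]
width: 0.0186
```

```bash
python3 -m jog '[[0,0,0.05,0,0,0,-1],[0,0,0,0,0,0,-1],[0,0,0,0,0,0,-1],[0,0,0,0,0,0,-1],[0,0,0,0,0,0,-1],[0,0,0,0,0,0,-1]]'
python3 tgt.py
python3 - <<'E'
from bench import r
import cv2,numpy as np
from h import *
p=r.camera('scene'); a=p['frame'][170:270,260:360,::-1];cv2.imwrite('pics/s10.png',cv2.resize(a,None,fx=6,fy=6,interpolation=2))
f=lambda X:(np.array(proj(p,X))-[260,170])*6
x,y,z=r.read_state()['ee_pos']; print(f([x,y,.194]),f([x,y,.041]),f([x,y,.029]))
p=r.camera('wrist');cv2.imwrite('pics/w10.png',p['frame'][:,:,::-1]); print(proj(p,[x,y,.029]))
E
```

```text
time: 17.88
ee_pos: [0.4265, 0.1289, 0.1701]
eef_rot: [0.589, 0.808, 0.001, 0.0]
ft_force: [-0.8, -0.7, 12.8]
width: 0.0182
t 17.875 pos [0.4265 0.1289 0.1701] q [-0.7632 -0.0354  0.3636  2.0137  0.0133  1.1591 -0.0941] w 0.01818666178320664 F [-0.834  -0.6959 12.8357] Y az 17.819876697799824 toolz [ 0.0016  0.0011 -1.    ]
[226.3437667  155.73762901] [226.21448562 472.2369059 ] [226.2048369 495.8584089]
[np.float64(321.18063534995537), np.float64(226.11309116969454)]
```

View pics/s10.png

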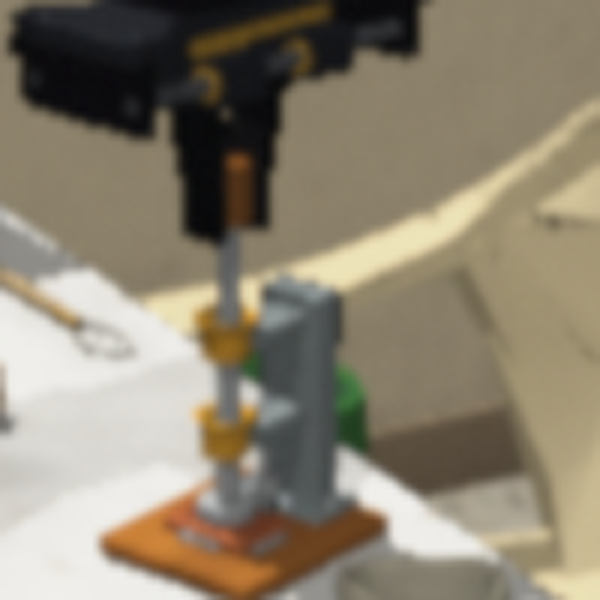

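View pics/w10.png

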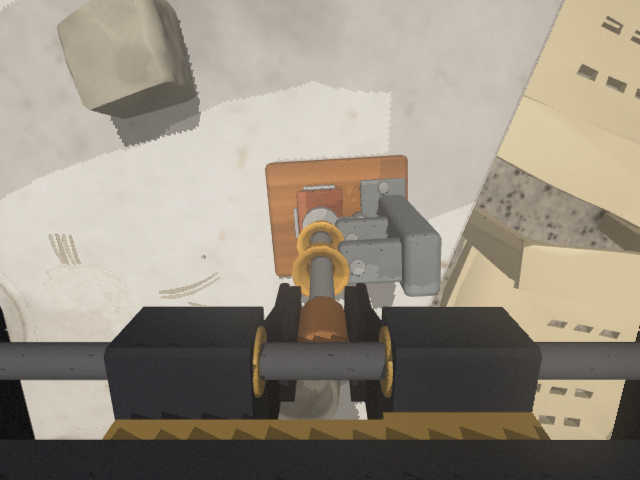

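The foot lies on the tile (scene crop about (228, 505)). The force rose past the spring's value without further travel, so the foot is on its stop.

```bash
python3 -c "
from bench import r
print(r.close_job())"
```

```text
the job is handed in; nothing more can be done
None
```

I took the steel push rod out of its block by its wooden head and passed it down through the upper bushing, then the lower one. I pressed the sprung foot onto its stop on the tile and handed the job in at about 18 s, still gripping the head with the grip set to 55 N.

**Which jig:** I used the larger of the two jigs. Its base measured about 108 x 84 mm against the 108 x 92 mm given, while the other came out at about 84 x 65 mm.

**Foot down:** The tool stopped at 0.1701 m, about where the rod length puts the stop (0.1705 m). The force rose from about 5 N to 12.8 N over the last small steps with almost no travel, which is beyond what the spring alone would give. The scene picture shows the foot lying on the tile.

**Rod upright:** The tool axis was about 0.1° off vertical. Side forces stayed near 1 N or less throughout, and the pictures show the rod through both bushings.

**Bystanders:** The arm did not go near the pinch pot, the rib or the stamp. I did not measure their poses again at the end.

**Disagreement:** The wrist camera and the fixed cameras differed by 2–3 mm on absolute positions. They agreed on the distance from rod to jig, so I moved by that and checked the tip against the bushing before going in.

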